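Heft three tea caddies, stand the lighter two in order and hold up the fullest

TASK

Three identical closed tea caddies hold different amounts of tea: find out by lifting them which is lightest, which is in between and which is heaviest. Lower (do not drop) the lightest into the well of the wooden tea stand that is nearest the teapot, so that it gets used up first, and the middle one into the other well, both seated on the well floor. Finish with the heaviest in the gripper, held still and upright with its underside at least 10 cm above the worktop and touching nothing else; the program ends while still holding it, and no caddy is tipped over and the other things stay where they are.

Things in the scene. Friction and masses are not known exactly. Their poses are not given: they have to be found in the camera images.
- caddy_a: one of three identical round green caddies with fixed wooden lids, 77 mm across, 115 mm tall (lid top at 97 mm; above it, on the axis, a wooden knob 19 mm wide, 18 mm high, that carries the whole caddy). 0.18 to 0.68 kg, any two differ by 0.1 kg or more; the letter tells nothing of the weight. Origin: centre of the underside, z up
- caddy_b: one of three identical round green caddies with fixed wooden lids, 77 mm across, 115 mm tall (lid top at 97 mm; above it, on the axis, a wooden knob 19 mm wide, 18 mm high, that carries the whole caddy). 0.18 to 0.68 kg, any two differ by 0.1 kg or more; the letter tells nothing of the weight. Origin: centre of the underside, z up
- caddy_c: one of three identical round green caddies with fixed wooden lids, 77 mm across, 115 mm tall (lid top at 97 mm; above it, on the axis, a wooden knob 19 mm wide, 18 mm high, that carries the whole caddy). 0.18 to 0.68 kg, any two differ by 0.1 kg or more; the letter tells nothing of the weight. Origin: centre of the underside, z up
- stand: dark wooden tea stand, a block 115 x 215 mm (x, y) and 28 mm high on rubber feet, fixed to the worktop, with two round wells side by side 105 mm apart along its y axis. Origin: centre of its underside; +x points away from the robot, +y to the robot's left (turned by up to 9 degrees)
- well_left (a point): centre of the floor of the left round well of the stand (seen from the robot). The well is 83 mm across, 12 mm deep, with a flat cork floor 16 mm above the worktop, its rim 28 mm above the worktop; a seated caddy stands on this floor with its origin at this point; stand +y side
- well_right (a point): centre of the floor of the right round well of the stand (seen from the robot). The well is 83 mm across, 12 mm deep, with a flat cork floor 16 mm above the worktop, its rim 28 mm above the worktop; a seated caddy stands on this floor with its origin at this point; stand -y side
- teapot: small patterned teapot with spout and handle, 122 x 191 x 120 mm, standing behind the stand, either behind its left or behind its right well (y in the stand's frame about +0.115 or -0.115 m). Origin: centre of its underside
- sugar_bowl: round patterned lidded sugar bowl, 112 mm across, 98 mm high, standing behind the other well. Origin: centre of its underside
- honey: glass honey jar with a black lid, 63 mm across, 94 mm high, right of the stand; not needed. Origin: centre of its underside
- cup: white teacup, 91 x 120 x 71 mm, left of the stand; not needed. Origin: centre of its underside
- mug: white mug with a green inside, 80 x 113 x 91 mm, far right; not needed. Origin: centre of its underside
- spice: glass spice jar with a red cap, 45 mm across, 106 mm high, far left; not needed. Origin: centre of its underside

How it is judged (in metres and radians):
At the end, for the whole second after the job is handed in: Lightest caddy in the well nearest the teapot, middle one in the other (6 mm off centre, 4 mm off the floor, 0.06 rad tilt at most, let go, at rest); heaviest in the fingers, still, underside over 9 cm up, tilted under 0.3 rad, touching nothing else (((y of teapot in the frame of stand above 0 m and horizontal distance between caddy_c and well_left below 0.006 m and z of caddy_c in the frame of well_left between -0.004 and 0.004 m and angle between each of caddy_c, caddy_a's own z axis and vertical below 0.06 rad and linear speed of each of caddy_c, caddy_a below 0.03 m/s and contact force between the fingers and caddy_c below 0.1 N and horizontal distance between caddy_a and well_right below 0.006 m and z of caddy_a in the frame of well_right between -0.004 and 0.004 m and contact force between the fingers and caddy_a below 0.1 N) or (y of teapot in the frame of stand below 0 m and horizontal distance between caddy_c and well_right below 0.006 m and z of caddy_c in the frame of well_right between -0.004 and 0.004 m and angle between each of caddy_c, caddy_a's own z axis and vertical below 0.06 rad and linear speed of each of caddy_c, caddy_a below 0.03 m/s and contact force between the fingers and caddy_c below 0.1 N and horizontal distance between caddy_a and well_left below 0.006 m and z of caddy_a in the frame of well_left between -0.004 and 0.004 m and contact force between the fingers and caddy_a below 0.1 N)) and height (world z) of caddy_b above 0.09 m and angle between caddy_b's own z axis and vertical below 0.3 rad and linear speed of caddy_b below 0.05 m/s and contact force between the fingers and caddy_b above 1 N and contact force between caddy_b and caddy_c below 0.1 N and contact force between caddy_b and caddy_a below 0.1 N and contact force between caddy_b and stand below 0.1 N and contact force between caddy_b and teapot below 0.1 N and contact force between caddy_b and sugar_bowl below 0.1 N and contact force between caddy_b and honey below 0.1 N and contact force between caddy_b and cup below 0.1 N and contact force between caddy_b and mug below 0.1 N and contact force between caddy_b and spice below 0.1 N); the arm keeps its last pose, push and grip.
It fails at once if a caddy is tipped over (more than 0.7 rad) (angle between any of caddy_b, caddy_a, caddy_c's own z axis and vertical above 0.7 rad).
It fails at once if a caddy is dropped (falls faster than 0.6 m/s out of the fingers) ((linear speed of caddy_b above 0.6 m/s and contact force between the fingers and caddy_b below 0.05 N) or (linear speed of caddy_a above 0.6 m/s and contact force between the fingers and caddy_a below 0.05 N) or (linear speed of caddy_c above 0.6 m/s and contact force between the fingers and caddy_c below 0.05 N)).
It fails at once if one of the other loose things is moved by more than 3 cm (distance of any of teapot, sugar_bowl, honey, cup, mug, spice from where it was at the start of the episode above 0.03 m).
It also fails if it takes over 72 s, if anything falls off the work surface, if the arm or the gripper's body presses on something with over 40 N, if the wrist force passes 120 N, or if a joint passes its speed limit or range.

ROBOT

A 7-joint arm with a two-finger parallel gripper is mounted at the origin on a cart in front of the work surface, level with it; the furniture and walls round the work are solid. World frame = base frame: x ahead of the robot, y to its left, z up, the work surface at z = 0. Lengths are in m, angles in degrees, forces in N, time in s.
With the tool pointing down it reaches from about 0.35 to 0.775 m from the base axis. Payload 3.1 kg.
Tool frame: the origin (TCP) lies on the centre line of the jaws, within the pads' length; the fingertips stand 17 mm ahead of it and the grasp point (between the pads) lies 2 mm behind it (robot.tip_reach is the distance from the TCP to the fingertips, in m); z points along the fingers, y is the line along which they close (so a half turn about z gives the same grasp; the last joint's range is limited). The gripper opens to 85 mm and grips with 20 to 120 N. Pads are 22 mm wide; open, the fingers measure 114 mm over their backs; the gripper's body (76 mm by 85 mm) begins 54 mm behind the grasp point. The pads swing forward as they close: fully open they stand 13 mm farther back than shut.
Start: joints at [-69.769, 17.813, 0.802, 86.603, -0.252, 75.585, -1.558], TCP at [0.212, 0.508, 0.248] pointing down, gripper open.
Joint ranges: [-154.91, 154.91], [-16.99, 109.72], [-72.82, 74.43], [7.12, 147.25], [-82.49, 262.49], [11.32, 116.49], [-174.64, 174.64]. Speed limits (degrees/s): [159.86, 159.86, 180, 180, 180, 180, 180].

INTERFACE

Orientations are given as [roll, pitch, yaw] about the fixed x, y, z axes, in that order (R = Rz(yaw) Ry(pitch) Rx(roll)).
In Python, from station import robot, fingers, vision, workorder, recognise gives the robot as it stands. Calls block until the motion is done:
- robot.move_to(position, orientation): joint-space move of the TCP to a pose.
- robot.line_to(position, orientation=None, velocity=0.15, f_stop=None): straight line of the TCP; orientation=None keeps the orientation; velocity is the mean speed in m/s. With f_stop (N) it stops when the force on the tool has changed by that much, and returns True; else False.
- robot.move_j(angles): joint-space move.
- fingers.gripper_to(opening, force=None): opening from 0.0 (shut) to 1.0 (fully open); force is the grip in N (None keeps the last); returns when the fingers have stopped.
- robot.pause(seconds).
- robot.inverse_kinematics(position, orientation): joint angles nearest the present ones, or None.
- vision.grab_frame(name): name is "side" or "top"; returns the picture (384x512x3 uint8, red, green, blue); there is no depth.
- vision.calibration(name): a dict with "mtx" (3x3 intrinsics, pixels), "extrinsics" (4x4, takes a point from world to camera coordinates). Camera axes: x right, y up, looking along -z (the intrinsics and any distortion apply to the point x, -y, -z); pixel columns grow to the right and rows downward; lengths in m; the calibration is good to about 2 mm. A picture is of the moment at which its call begins. calibration takes no time and is no camera call.
A pose or a line that the arm cannot do raises robot.PlanningError and nothing moves.
- workorder.close_job(): hands the job in; it is judged then, once.
Trained networks look in the newest picture that a camera, given by its name, has taken for a name from the list of things; names that differ only in an ending like _2 or _b are one class to them, and where a whole thing is asked for, a point or a joint stands for the part that bears it (a point fixed in the world has none). Each returns a list of dicts, best first, with "p" (0 to 1); they miss things now and then, are a little off and sometimes report something else, mostly with a low value. They report only what shows in the picture. A call takes as long as a camera call.
- recognise(label, camera): "rect" ([centre column, centre row, width, height] in pixels, round what is visible of it).
Readings, each from a call of its own:
- robot.current_time_s(): time.
- robot.current_joint_positions(): joint angles.
- robot.current_dq(): joint speeds.
- robot.current_joint_torque(): joint torques, N m.
- robot.current_tool_pos(): TCP position.
- robot.current_eef_rot(): TCP orientation.
- robot.current_contact_force(): force on the tool from outside, world axes, zero at the start.
- robot.current_torque(): the same for the moment, N m.
- robot.current_finger_gap(): opening from 0.0 (shut) to 1.0 (fully open).
- robot.current_gripper_force(): force on a finger pad.
Only numpy, scipy, OpenCV 4.12 (cv2) and the standard library are available. Lean on these libraries where they do the work, as an engineer would, in place of code of your own. Each camera call takes 0.05 s, during which the arm holds its last target. There are 200 camera calls.

## Working session

There is one attempt and no reset: what is moved stays moved. The work goes in short steps, each a Python script; the robot and the scene stay as the last script left them, time stands still between calls to the robot, and variables do not carry over. Pictures are saved under pics/ and viewed, at most 10 in all, crops included, and the job is handed in when it is done.

```bash
ls; mkdir -p pics
python3 - <<'E'
from station import robot, fingers, vision, workorder, recognise
import cv2, numpy as np
for n in ("top","side"):
    im=vision.grab_frame(n); cv2.imwrite(f"pics/{n}0.png",im[:,:,::-1])
    c=vision.calibration(n); print(n,{k:np.round(v,4).tolist() for k,v in c.items()})
    for l in ("caddy_a","stand","teapot","sugar_bowl","honey","cup","mug","spice"):
        print(l,[(np.round(d["rect"],1).tolist(),round(d["p"],2)) for d in recognise(l,n)])
print(robot.current_time_s())
E
```

```text
pics
top {'mtx': [[447.6612, 0.0, 257.5306], [0.0, 447.6612, 184.9817], [0.0, 0.0, 1.0]], 'extrinsics': [[0.0591, -0.9982, 0.0047, -0.0031], [0.9769, 0.0588, 0.2054, -0.5661], [-0.2053, -0.0076, 0.9787, -1.5686], [0.0, 0.0, 0.0, 1.0]]}
caddy_a [([265.4, 219.0, 26.2, 23.6], 0.95), ([329.0, 232.7, 24.7, 21.2], 0.87), ([194.4, 219.8, 25.5, 24.8], 0.74)]
stand [([264.1, 188.3, 61.8, 36.5], 0.65)]
teapot [([293.6, 150.5, 44.1, 32.6], 0.65)]
sugar_bowl [([232.3, 148.8, 27.6, 27.7], 0.86)]
honey [([330.7, 202.8, 19.4, 18.3], 0.69)]
cup [([328.9, 233.2, 22.8, 19.5], 0.65), ([196.6, 189.6, 31.0, 26.9], 0.62), ([329.5, 203.0, 23.3, 20.0], 0.57)]
mug [([375.9, 247.1, 28.1, 25.1], 0.61)]
spice [([138.8, 240.1, 17.0, 15.8], 0.61), ([195.1, 221.3, 21.5, 27.5], 0.53), ([292.8, 150.3, 46.9, 33.6], 0.44)]
side {'mtx': [[403.9591, 0.0, 256.0007], [0.0, 403.9591, 194.2381], [0.0, 0.0, 1.0]], 'extrinsics': [[-0.5082, -0.8611, -0.0146, 0.2696], [0.5715, -0.3499, 0.7422, -0.3444], [-0.6443, 0.3688, 0.67, -1.0989], [0.0, 0.0, 0.0, 1.0]]}
caddy_a [([205.6, 243.9, 24.3, 40.1], 0.72), ([268.6, 213.1, 24.5, 33.1], 0.66), ([327.1, 196.4, 12.1, 22.9], 0.65)]
stand [([249.8, 200.9, 66.6, 44.1], 0.89)]
teapot [([256.0, 161.3, 27.2, 30.4], 0.77)]
sugar_bowl [([200.4, 186.6, 32.9, 29.1], 0.83), ([191.7, 219.8, 28.5, 31.3], 0.32)]
honey [([312.1, 174.9, 20.1, 28.9], 0.68), ([256.2, 161.8, 31.6, 31.9], 0.68)]
cup [([191.6, 221.9, 31.4, 28.6], 0.7)]
mug [([384.7, 181.9, 15.0, 28.1], 0.73)]
spice [([156.0, 297.5, 20.8, 25.7], 0.73), ([254.6, 162.7, 32.8, 34.0], 0.71)]
0.9
```

Run:
```python
import cv2
a=cv2.imread("pics/top0.png")[125:265,120:400]; cv2.imwrite("pics/topc.png",cv2.resize(a,(800,400),interpolation=cv2.INTER_CUBIC))
a=cv2.imread("pics/side0.png")[130:320,140:400]; cv2.imwrite("pics/sidec.png",cv2.resize(a,(780,570),interpolation=cv2.INTER_CUBIC))
```

```text
(no output)
```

View pics/topc.png

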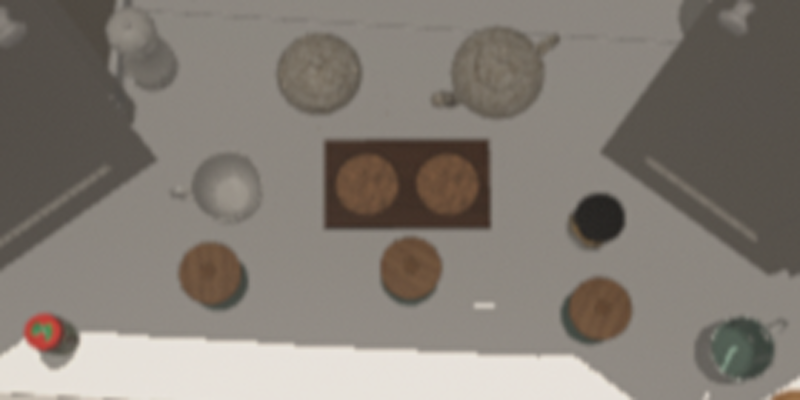

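View pics/sidec.png

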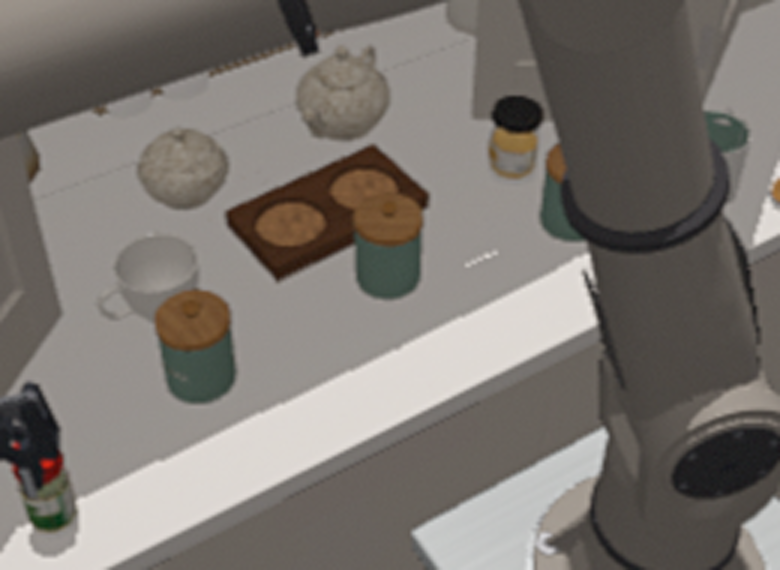

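The top view shows the teapot behind the right well, so the lightest caddy goes right. In full-image pixels the lids are near (193,220), (264,218) and (330,232), and the wells near (248,189) and (276,189). Next I measure these to sub-pixel accuracy.

```bash
cat > h.py <<'E'
import cv2, numpy as np
from station import robot, fingers, vision, workorder, recognise
def project(P,n):
    c=vision.calibration(n); E=c["extrinsics"]; p=np.atleast_2d(P)@E[:3,:3].T+E[:3,3]
    p=p*[1,-1,-1]; q=p@c["mtx"].T; return q[:,:2]/q[:,2:]
def unproject(uv,z,n):
    c=vision.calibration(n); E=c["extrinsics"]
    d=np.linalg.inv(c["mtx"])@[uv[0],uv[1],1]; d=E[:3,:3].T@(d*[1,-1,-1]); o=-E[:3,:3].T@E[:3,3]
    return o+d*(z-o[2])/d[2]
def blobs(im,mask_fn,roi,k=8):
    x0,y0,x1,y1=roi; s=cv2.resize(im[y0:y1,x0:x1],None,fx=k,fy=k,interpolation=cv2.INTER_CUBIC).astype(int)
    m=mask_fn(s).astype(np.uint8); n,l,st,c=cv2.connectedComponentsWithStats(m)
    f=lambda p:(np.asarray(p)+.5)/k-.5+[x0,y0]
    return [(st[i,4]/k/k,f(c[i]),(l==i).astype(np.uint8)) for i in range(1,n) if st[i,4]>40*k*k],f
E
python3 - <<'E'
from h import *
print("tip",robot.tip_reach,robot.current_eef_rot(),robot.current_contact_force())
im=cv2.imread("pics/top0.png")[:,:,::-1]
for uv in ((194,220),(264,218),(330,232),(248,189),(276,189),(262,176),(230,200)): print(uv,im[uv[1],uv[0]])
wood=lambda s:(s[...,0]-s[...,2]>35)
for z,roi in ((.097,(175,200,215,245)),(.097,(245,200,285,238)),(.097,(312,215,352,250)),(.016,(228,170,300,208))):
    b,f=blobs(im,wood,roi)
    for a,c,m in b:
        cs,_=cv2.findContours(m,0,1); (cc,r)=cv2.minEnclosingCircle(cs[0]); e=cv2.fitEllipse(cs[0])
        ce=f(e[0]); print(z,"area",round(a),"cen",c.round(2),"ell",ce.round(2),np.round(np.array(e[1])/8,1),"xyz",unproject(ce,z,"top").round(4), "diam mm", np.round(np.array(e[1])/8*np.linalg.norm(unproject(ce+[0,1],z,"top")-unproject(ce,z,"top"))*1000,0))
b,f=blobs(im,lambda s:(s.sum(-1)<200)|(s[...,0]-s[...,2]>20),(225,168,302,212))
for a,c,m in b:
    cs,_=cv2.findContours(m,0,1); r=cv2.minAreaRect(cs[0]); bx=np.array([unproject(f(p),.028,"top") for p in cv2.boxPoints(r)])
    print("stand",bx.round(3).tolist(),bx.mean(0).round(4),[np.linalg.norm(bx[i]-bx[i-1]).round(3) for i in range(4)], np.degrees(np.arctan2(*(bx[1]-bx[0])[1::-1])).round(1))
for n,uv in (("teapot",(293.6,150.5)),("sugar",(232,149)),("honey",(330,203))): print(n,unproject(uv,.08,"top").round(3))
E
```

```text
tip 0.017 [1.79996181e+02 1.04007891e-03 1.57386178e+02] [-0.60606299  0.47358905 -0.10701047]
(194, 220) [97 73 54]
(264, 218) [97 71 51]
(330, 232) [97 70 49]
(248, 189) [107  79  59]
(276, 189) [107  78  58]
(262, 176) [64 48 38]
(230, 200) [141 135 128]
0.097 area 332 cen [193.06 220.1 ] ell [193.06 220.1 ] [20.3 20.6] xyz [0.4188 0.2474 0.097 ] diam mm [71. 72.]
0.097 area 330 cen [263.33 218.35] ell [263.34 218.35] [20.3 20.5] xyz [0.4396 0.0031 0.097 ] diam mm [71. 72.]
0.097 area 342 cen [329.71 232.64] ell [329.71 232.64] [20.4 21. ] xyz [ 0.4035 -0.2299  0.097 ] diam mm [71. 73.]
0.016 area 365 cen [276.17 188.98] ell [276.16 188.98] [21.2 21.7] xyz [ 0.5632 -0.0392  0.016 ] diam mm [80. 83.]
0.016 area 361 cen [247.97 189.04] ell [247.97 189.04] [20.9 21.8] xyz [0.5567 0.0656 0.016 ] diam mm [79. 83.]
stand [[0.609, 0.124, 0.028], [0.622, -0.09, 0.028], [0.508, -0.095, 0.028], [0.495, 0.116, 0.028]] [0.5582 0.0135 0.028 ] [np.float64(0.114), np.float64(0.215), np.float64(0.114), np.float64(0.212)] -86.5
stand [[0.489, 0.036, 0.028], [0.492, -0.026, 0.028], [0.476, -0.027, 0.028], [0.472, 0.035, 0.028]] [0.4823 0.0046 0.028 ] [np.float64(0.016), np.float64(0.062), np.float64(0.016), np.float64(0.062)] -86.6
teapot [ 0.697 -0.093  0.08 ]
sugar [0.689 0.131 0.08 ]
honey [ 0.511 -0.231  0.08 ]
```

```bash
cat >> h.py <<'E'
def fz(n=10):
    v=[]
    for _ in range(n): v.append(robot.current_contact_force()[2]); robot.pause(.03)
    return np.mean(v),np.std(v)
def grasp(x,y,yaw,z0=0.0,first=True):
    o=[180,0,yaw]
    robot.move_to([x,y,z0+.16],o)
    fingers.gripper_to(.45,50)
    f0=fz()[0]
    robot.line_to([x,y,z0+.118],velocity=.08,f_stop=8)
    fingers.gripper_to(0.0,50)
    return f0
def log(*a): print(*a,"t",round(robot.current_time_s(),2))
E
python3 - <<'E'
from h import *
x,y=.4188,.2474
robot.move_to([x,y,.20],[180,0,90]); log("moved")
f0=grasp(x,y,90); log("f0",f0,"closed gap",robot.current_finger_gap(),"gf",robot.current_gripper_force(),"p",robot.current_tool_pos(),"F",robot.current_contact_force())
robot.line_to([x,y,.158],velocity=.08); robot.pause(.2); a,s=fz()
log("lift",a-f0,s,"gap",robot.current_finger_gap(),robot.current_gripper_force())
im=vision.grab_frame("side"); cv2.imwrite("pics/lift1.png",cv2.resize(im[100:320,100:400],(780,572)).copy()[:,:,::-1])
E
```

```text
moved t 2.17
f0 0.23470720536815742 closed gap 0.1793784947289685 gf 48.78162966124364 p [0.4189775  0.24776488 0.11873517] F [-1.88749058 -0.16139153  5.10449618] t 4.33
lift -2.6979173454982646 0.3728347798660367 gap 0.18067874558005717 48.812778562059975 t 5.52
```

View pics/lift1.png

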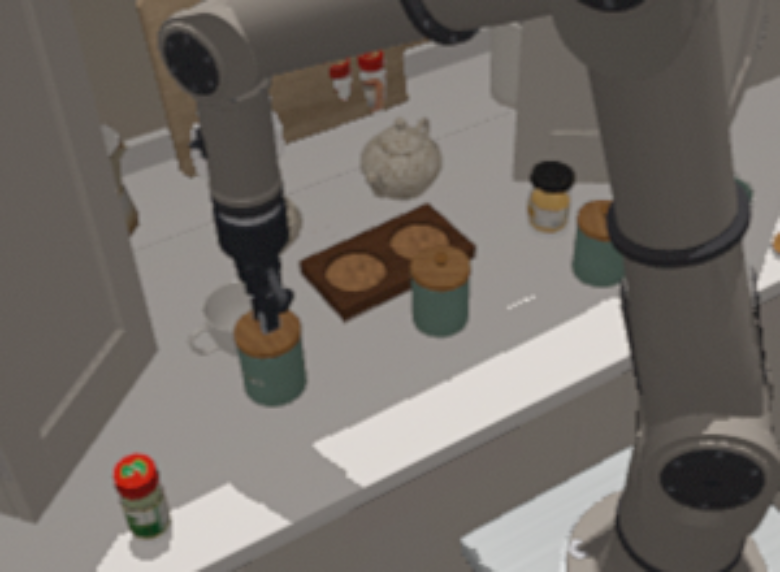

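The side view shows the left caddy lifted cleanly and upright, weighing about 2.7 N. I put it back and weigh the other two.

```bash
sed -i 's/z0+.118\]/z0+.1195]/' h.py
cat >> h.py <<'E'
def release(x,y,zt):
    hit=robot.line_to([x,y,zt],velocity=.06,f_stop=6)
    p=robot.current_tool_pos(); fingers.gripper_to(.45,50)
    robot.line_to([p[0],p[1],p[2]+.045],velocity=.12)
    return hit,p
E
python3 - <<'E'
from h import *
log("rel",release(.4188,.2474,.1182))
for x,y in ((.4396,.0031),(.4035,-.2299)):
    f0=grasp(x,y,90); log("f0",f0,"gap",robot.current_finger_gap(),"p",robot.current_tool_pos(),"F",robot.current_contact_force())
    robot.line_to([x,y,.158],velocity=.08); robot.pause(.2); a,s=fz()
    log("lift",a-f0,s,"gap",robot.current_finger_gap(),robot.current_gripper_force())
    if y>-.1: log("rel",release(x,y,.119))
E
```

```text
rel (True, array([0.41705801, 0.24679814, 0.11874852])) t 7.08
f0 -0.20038882890161286 gap 0.18426406088923886 p [0.4398807  0.00309328 0.12027095] F [-2.50821114 -0.22408699  5.88858706] t 9.6
lift -5.814880382733081 0.5380211996582361 gap 0.17489224486313554 48.919908376119565 t 10.77
rel (True, array([0.43831313, 0.00313831, 0.12026752])) t 12.26
f0 -0.08631355623839453 gap 0.18142189545475504 p [ 0.40384596 -0.23022095  0.12027103] F [-1.52757778  1.09070949  4.52549092] t 14.74
lift -3.3504107960614773 0.3373931891180303 gap 0.180964313555867 48.85804324396304 t 15.91
```

Run:
```python
from h import *
x,y=.4035,-.2299
a=fz(40); log("R held",a,robot.current_joint_torque().round(2))
log("rel",release(x,y,.119)); robot.pause(.3); b=fz(40); log("R empty",b,"diff",a[0]-b[0],robot.current_joint_torque().round(2))
x,y=.4183,.2472
robot.move_to([x,y,.17],[180,0,180]); 
grasp(x,y,180); robot.line_to([x,y,.17],velocity=.08); robot.pause(.4); a=fz(40); log("L held",a,robot.current_joint_torque().round(2))
im=vision.grab_frame("top"); cv2.imwrite("pics/top1.png",im[:,:,::-1])
```

```text
R held (np.float64(-3.711796627187998), np.float64(0.46931738419796015)) [-0.000e+00 -2.750e+01  4.260e+00 -2.172e+01  1.000e-02  0.000e+00
  0.000e+00] t 17.24
rel (True, array([ 0.40239969, -0.22906897,  0.12027451])) t 18.73
R empty (np.float64(-0.0595322644830538), np.float64(0.508869231594816)) diff -3.6522643627049445 [ 0.000e+00 -2.599e+01  3.920e+00 -2.064e+01  2.000e-02  3.000e-02
 -0.000e+00] t 20.37
L held (np.float64(-2.2155192512903885), np.float64(0.48682818132499367)) [ 0.000e+00 -3.079e+01  3.530e+00 -2.185e+01  1.000e-02  1.000e-02
  0.000e+00] t 26.43
```

Run:
```python
from h import *
im=cv2.imread("pics/top1.png")[:,:,::-1]; im0=cv2.imread("pics/top0.png")[:,:,::-1]
wood=lambda s:(s[...,0]-s[...,2]>35)
for roi in ((245,200,285,238),(312,215,352,250)):
  for i in (im0,im):
    b,f=blobs(i,wood,roi)
    for a,c,m in b: print(round(a),unproject(c,.097,"top").round(4))
print(robot.current_tool_pos())
```

```text
330 [0.4396 0.0031 0.097 ]
334 [0.4381 0.0033 0.097 ]
342 [ 0.4035 -0.2299  0.097 ]
342 [ 0.4019 -0.2287  0.097 ]
[0.41830251 0.24721474 0.17001248]
```

```bash
cat >> h.py <<'E'
def transfer(src,dst,yaw):
    robot.line_to([*src,.26],velocity=.2); robot.move_to([*dst,.26],[180,0,yaw])
    robot.line_to([*dst,.16],velocity=.15); robot.pause(.2)
    h=robot.line_to([*dst,.1350],velocity=.04,f_stop=5); return h,robot.current_tool_pos()
E
python3 - <<'E'
from h import *
log(transfer((.4183,.2472),(.5633,-.0392),180), robot.current_contact_force())
im=vision.grab_frame("side"); cv2.imwrite("pics/well1.png",cv2.resize(im[120:270,160:360],(800,600))[:,:,::-1])
E
```

```text
(True, array([ 0.56256597, -0.03881657,  0.13634482])) [ 0.32760638 -0.33002436  3.36971633] t 29.88
```

View pics/well1.png

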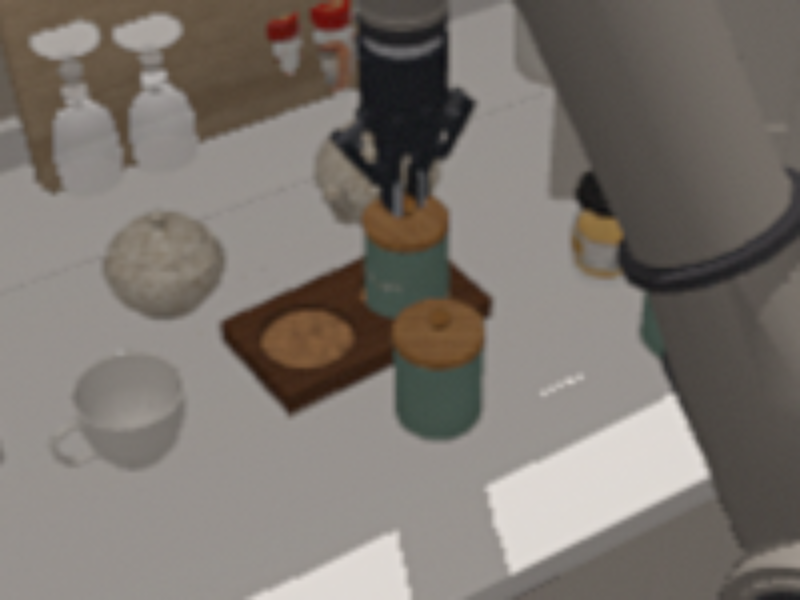

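It's seated: the TCP stopped at z 0.1363, as expected. I release it and move the middle caddy (R).

Run:
```python
from h import *
fingers.gripper_to(.45,50); robot.line_to([.5625,-.0388,.22],velocity=.15)
x,y=.4021,-.2288
robot.move_to([x,y,.20],[180,0,180]); grasp(x,y,180); log("grasped",robot.current_finger_gap(),robot.current_tool_pos())
log(transfer((x,y),(.5555,.0656),180), robot.current_contact_force(), robot.current_finger_gap())
```

```text
grasped 0.1775863798407872 [ 0.40256806 -0.22956965  0.1201997 ] t 33.81
(True, array([0.55480891, 0.06541583, 0.13620133])) [-0.46606115 -0.22060979  4.07557532] 0.17942796548179096 t 37.51
```

It's seated at the expected height. I release it, then pick up the heaviest (M) and re-check its weight.

Run:
```python
from h import *
fingers.gripper_to(.45,50); robot.line_to([.5548,.0654,.22],velocity=.15)
x,y=.4382,.0032
robot.move_to([x,y,.20],[180,0,180]); f0=grasp(x,y,180); log("grasped",robot.current_finger_gap(),robot.current_tool_pos())
robot.line_to([x,y,.28],velocity=.1); 
robot.move_to([.40,-.02,.28],[180,0,180]); robot.pause(.5); a=fz(20); log("W",a[0]-f0,robot.current_finger_gap(),robot.current_gripper_force(),robot.current_tool_pos())
for n,r in (("top",(120,125,400,265)),("side",(140,110,400,305))):
    im=vision.grab_frame(n); x0,y0,x1,y1=r; cv2.imwrite(f"pics/{n}2.png",cv2.resize(im[y0:y1,x0:x1],None,fx=2.85,fy=2.85,interpolation=cv2.INTER_CUBIC)[:,:,::-1])
im=vision.grab_frame("top")
for a,c,m in blobs(im,lambda s:(s[...,0]-s[...,2]>35),(228,165,300,200))[0]: print(round(a),unproject(c,.113,"top").round(4))
```

```text
grasped 0.18565836027216528 [0.43876112 0.00342578 0.12020663] t 41.0
W -6.189694800052367 0.18168927969708012 49.0099304963951 [ 0.39998594 -0.01999965  0.2800121 ] t 44.23
253 [ 0.5697 -0.0379  0.113 ]
352 [0.5546 0.065  0.113 ]
```

View pics/top2.png

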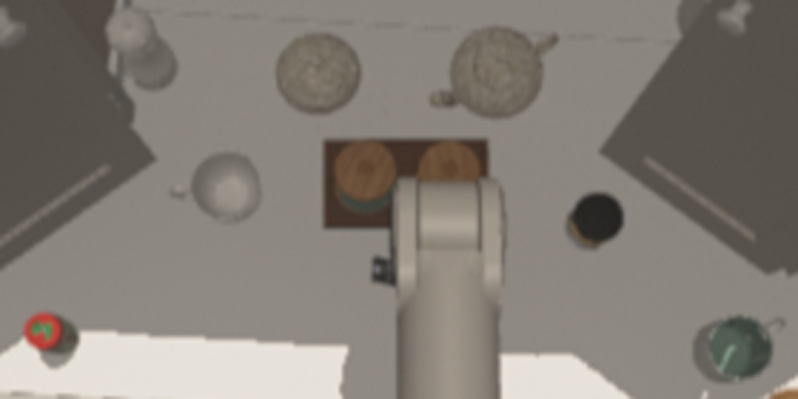

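View pics/side2.png

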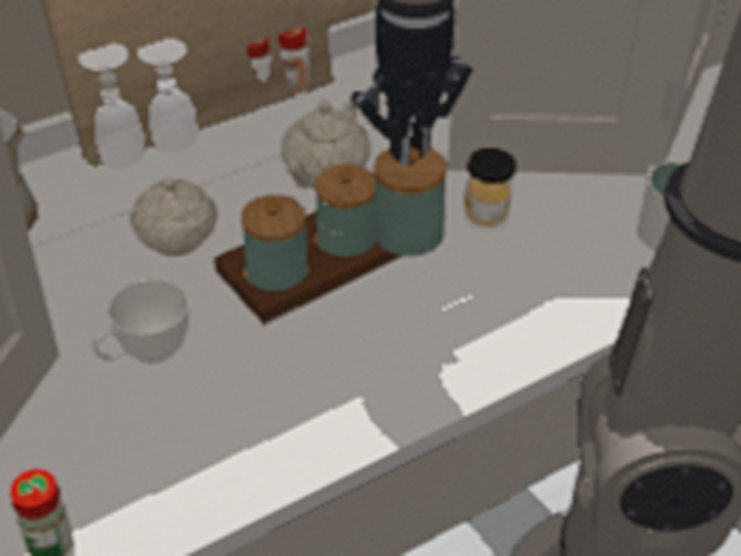

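Both caddies stand upright in their wells. The left one measures (0.5546, 0.065) against a well centre of (0.5555, 0.0656), and the right one is partly hidden behind the arm in the top view. The heaviest (6.2 N) is held with its underside about 16 cm up, clear of everything.

Run:
```python
from station import *
from station import workorder, robot
print(workorder.close_job(), robot.current_time_s())
```

```text
the job is handed in; nothing more can be done
the job is handed in; nothing more can be done
```

I handed the job in at about 44 s: the lightest caddy (about 2.2–2.7 N) is in the right well by the teapot, the middle one (about 3.65 N) in the left well, and the heaviest (about 6.2 N) is held upright about 16 cm up; no verdict came back.

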